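# Push the tub past the spring catch

### The job

Touch-only job, nothing is grasped: hold the steel catch bar of the wooden rack down with a fingertip and, keeping it down, push the low round tub along the ledges, past the two prongs, until it is fully home against the end stop; then let the bar spring up again so that the prongs stand behind the tub. The tub stays flat on the ledges all the way: do not lift, carry or tip it, and leave the tin, small candle, shaker, spice jar and screw-top jar where they stand.

Things in the scene. Friction and masses are not known exactly. Their poses are not given: they have to be found in the camera images.
- rack: Wooden rack fixed to the worktop, 226 x 88 x 46 high (mm). Origin: on the worktop, under the track's centre line, level with the prongs. The track runs along its y axis; the push goes towards -y, from the open loading end (y = +150, no wall) to the end stop; z up. Flat ledges, tops at z = 34, lie 20 to 35.5 either side of the centre line; between them an open groove 40 wide, floor at z = 6.
- end_stop (a point): Middle of the end stop's face at ledge height: rack x = 0, y = -67.5, z = 34. The stop and the two side boards (71 apart inside) rise to rack z = 46.
- catch (a joint): Spring catch: a steel press bar 26 wide in the groove, on the centre line, rack y = +146 to -30, carrying two upright prongs. All of it moves straight down together, wherever pressed. Value in m: 0 = up (bar top at rack z = 31), 0.016 = fully down; from 0.010 on the prongs are below the ledges. About 3 N starts it, 6.5 N holds it fully down; it springs up when released, even under a tub.
- prongs (a point): Midway between the tops of the catch's two steel prongs (6 x 6 mm each, 24 mm either side of the centre line, at rack y = 0). At rest the tops stand 9 mm above the ledges and bar the track; they move down with the bar.
- bar_rear (a point): Rear end of the catch bar, middle of its top face (rack y = +146); moves down with the catch.
- tub: Low round tub with tan lid, 65 diameter, 29 high, about 120 g, loose on the ledges, centre at rack y = +33 to +64 at the start. Origin: centre of its underside. Home against the end stop its centre is at rack y = -35; the prongs can rise behind it once it is beyond -29. The bar behind it is bare: a finger pressing the bar there meets the tub's rear side as it moves along the groove.
- tin: Loose food tin, 76 diameter, 58 high, upright near the rack's loading end. Bystander. Origin: centre of its underside.
- candle: Loose small tea light in a metal cup, 38 diameter, 15 high, beyond the rack's end stop. Bystander. Origin: centre of its underside.
- mill: Loose clear shaker with grey domed cap, 44 diameter, 90 high, upright, on the worktop between basin and oven. Bystander. Origin: centre of its underside.
- spice_jar: Loose spice jar with yellow cap, 45 diameter, 100 high, upright, between basin and oven. Bystander. Origin: centre of its underside.
- jar: Loose clear screw-top jar with black lid, 63 diameter, 94 high, upright, between basin and oven. Bystander. Origin: centre of its underside.

How it is judged:
By the outcome, as a careful person would: the job done as asked, in the order asked, and still so for the second after the job is handed in, with the robot touching nothing.
It also fails if it takes over 32 s, if anything falls off the work surface, if the arm or the gripper's body presses on something with over 40 N, if the wrist force passes 120 N, or if a joint passes its speed limit or range.

### The arm

A 6-joint arm with a two-finger parallel gripper is mounted at the origin on a cart in front of the work surface, level with it; the furniture and walls round the work are solid. World frame = base frame: x ahead of the robot, y to its left, z up, the work surface at z = 0. Lengths are in mm, angles in rad, forces in N, time in s.
With the tool pointing down it reaches from about 350 to 975 mm from the base axis. Payload 7.1 kg.
Tool frame: the origin (TCP) lies midway between the tips of the shut fingers; the grasp point (between the pads) lies 19 mm behind it (ctrl.grasp_offset is the distance from the TCP to the grasp point, in mm); z points along the fingers, y is the line along which they close (so a half turn about z gives the same grasp; the last joint's range is limited). The gripper opens to 88 mm and grips with 3 to 60 N. Pads are 20 mm wide; open, the fingers measure 115 mm over their backs; the gripper's body (75 mm by 178 mm) begins 61 mm behind the grasp point.
Start: joints at [1.282, 0.423, 1.63, -0, 1.089, -0.019], TCP at [166.555, 602.382, 222.675] pointing down, gripper open.
Joint ranges: [-3, 3], [-0.9, 2.11], [0.09, 2.58], [-1.31, 4.45], [0.11, 2.69], [-2.54, 2.54]. Speed limits (rad/s): [2.39, 2.39, 3.01, 3.14, 3.14, 3.14].

### API

Orientations are given as a rotation vector (axis times angle).
In Python, from workcell import ctrl gives the robot as it stands. The module is installed in compiled form; this text tells all that it offers.
- The arm moves only by the tool servo_tool, never from a script. Its argument "rows" is a list of rows, each a list of 7 numbers: the turn, a rotation vector about the tool's x, y, z as a fraction of full scale, then the shift along the tool's x, y, z as a fraction of full scale, then the finger opening in mm, from 0 to 87.8. A call has 1 to 10 rows; each row is the pose to reach, as a shift and turn from the pose commanded when the call began, along the tool's axes at that moment; what a row does not reach only later rows make up. Full scale, the value 1, is 20 cm for a shift and 1.5 rad for a turn. A row lasts 1/8 s, in which the tool goes at most 62.5 mm and 10.7 degrees, less where a joint would pass 70% of its speed; a pose out of reach is approached as far as the arm can. A call with a number of a shift or a turn outside -1 to 1 is refused whole. A call with a gripper value outside its range is refused whole. The fingers move at their own pace and stop on an object; the grip force is fixed at half the most. Time passes only in rows, so rows that repeat a pose let the fingers close. It gives the time, the measured TCP pose, the force, the opening and the grip force at its end, in the units of the state.
- ctrl.get_obs(): the state, without advancing time (a new reading comes with each control period).
- ctrl.get_image(name): name is "scene" or "side" or "wrist"; returns (picture, depth): 420x560x3 uint8, red, green, blue; 420x560 float32, mm along the optical axis (not along the pixel's ray), 0 where there is no reading.
- ctrl.camera_info(name): a dict with "intrinsics" (3x3 intrinsics, pixels), "R" (3x3) and "t" (3): a world point X has camera coordinates R X + t. Camera axes: x right, y down, z forward; pixel columns grow to the right and rows downward; lengths in mm; the calibration is good to about 2 mm. A picture is of the moment at which its call begins: read the wrist's pose just before it. camera_info takes no time and is no camera call; for the wrist camera it gives the pose at the moment of the call.
- ctrl.close_job(): hands the job in; it is judged then, once.
The state is a dict: "t": time; "qpos": joint angles; "qvel": joint speeds; "joint_torque": joint torques, N m; "ee_pos": TCP position; "orientation": TCP orientation; "ft_force": force on the tool from outside, world axes, zero at the start; "moment": the same for the moment, N m; "width": finger opening in mm; "grasp_force": force on a finger pad.
Only numpy, scipy, OpenCV 4.12 (cv2) and the standard library are available. Lean on these libraries where they do the work, as an engineer would, in place of code of your own. Each camera call takes 0.05 s, during which the arm holds its last target. There are 200 camera calls.

## Working session

There is one attempt and no reset: what is moved stays moved. The work goes in short steps, Python scripts to look and compute and a tool call to move; the robot and the scene stay as the last step left them, time stands still between calls to the robot, and variables do not carry over. Pictures are saved under pics/ and viewed, at most 10 in all, crops included, and the job is handed in when it is done.

Besides the shell and the picture viewer there is one more tool, called after ">>>" by a JSON object that holds its "name" and its "arguments", one argument or row to a line. servo_tool: Moves the arm, as the interface text tells. Its arguments: {"type":"object","properties":{"rows":{"type":"array","items":{"type":"array","items":{"type":"number"}}}},"required":["rows"]}

```bash
mkdir -p pics; cat > h.py <<'E'
import numpy as np, cv2
from workcell import ctrl
def snap(n,f):
    i=ctrl.camera_info(n); p,d=ctrl.get_image(n); cv2.imwrite('pics/'+f+'.png',p[:,:,::-1]); np.savez('pics/'+f+'.npz',p=p,d=d,K=i['intrinsics'],R=i['R'],t=i['t'])
def load(f): return np.load('pics/'+f+'.npz')
def pts(f):
    z=load(f);K,R,t,d=z['K'],z['R'],z['t'],z['d']
    v,u=np.mgrid[:420,:560]; c=np.stack([(u-K[0,2])/K[0,0]*d,(v-K[1,2])/K[1,1]*d,d],-1)
    return (c-t)@R, d>0
def ray(f,u,v,z0):
    z=load(f);K,R,t=z['K'],z['R'],z['t']; r=R.T@np.linalg.inv(K)@np.array([u,v,1.]); c=-R.T@t
    return c+r*(z0-c[2])/r[2]
E
python3 - <<'E'
from h import *
o=ctrl.get_obs(); print(o['t'],o['ee_pos'],o['orientation'],o['ft_force'])
for n in ['scene','side','wrist']: snap(n,n)
a=[load(n)['p'] for n in ['scene','side']]
cv2.imwrite('pics/both.png',np.hstack(a)[:,:,::-1][:, :])
E
```

```text
0.0 [166.4083432  601.85846456 221.91208522] [-4.22465965e-01 -3.11283162e+00  2.37634389e-03] [0.15636472 0.19923473 0.16308517]
```

View pics/scene.png

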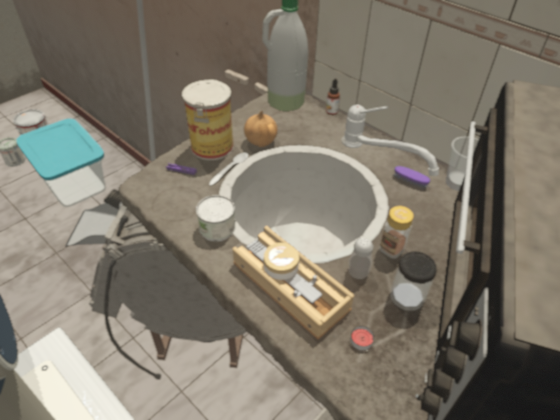

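View pics/wrist.png

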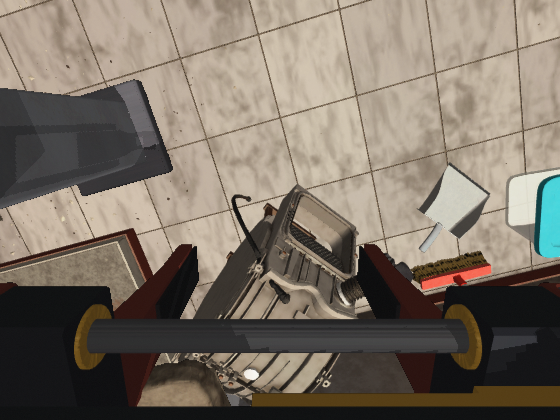

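View pics/side.png

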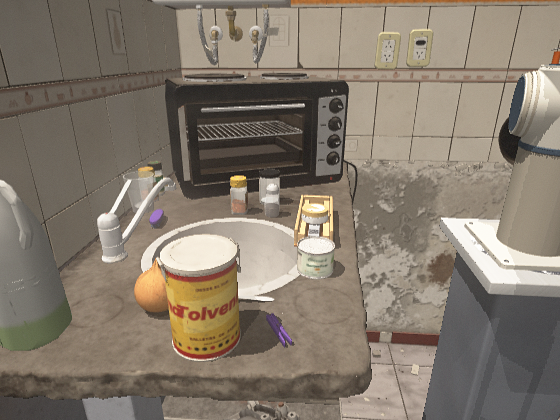

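The scene view shows the rack running from about (240,262) to (345,305). The tub is at (282,262), the tin at (216,218) by the loading end and the candle at (362,340). The wrist camera sees only floor; the side view has the rack at (315,220). Next I'll locate the rack from depth.

```bash
python3 - <<'E'
from h import *
z=load('scene'); P,ok=pts('scene'); p=z['p']
hsv=cv2.cvtColor(p,cv2.COLOR_RGB2HSV)
for (u,v) in [(282,255),(262,250),(305,290),(216,205),(362,338),(252,330)]: print(u,v,P[v,u].round(1),hsv[v,u])
roi=np.zeros((420,560),bool); roi[225:340,228:358]=1
m=roi&ok&(P[...,2]>41)&(P[...,2]<51)&(hsv[...,1]>70)
q=P[m]; print(m.sum(),q.mean(0))
r=cv2.minAreaRect(q[:,:2].astype(np.float32)); print(r,cv2.boxPoints(r))
t=roi&ok&(P[...,2]>57)&(P[...,2]<70); q=P[t]
n,l,s,c=cv2.connectedComponentsWithStats(t.astype(np.uint8))
for i in range(1,n):
  if s[i,4]>30:
    q=P[l==i]; print('tub?',c[i],s[i,4],q.mean(0),cv2.minEnclosingCircle(q[:,:2].astype(np.float32)))
im=cv2.resize(p[225:340,225:360],None,fx=5,fy=5,interpolation=cv2.INTER_CUBIC)
mm=cv2.resize(m[225:340,225:360].astype(np.uint8),None,fx=5,fy=5,interpolation=0)
im[mm>0]=im[mm>0]//2+np.array([0,120,0],np.uint8)
cv2.imwrite('pics/c1.png',im[:,:,::-1])
E
```

```text
282 255 [492.9 -38.2  64.8] [ 21  78 238]
262 250 [493.7  14.7  33.9] [ 23  11 210]
305 290 [ 483.8 -104.3   32.1] [ 24  12 219]
216 205 [498.9 152.   54.9] [ 23  18 230]
362 338 [ 490.9 -228.7   10.1] [  4 117 177]
252 330 [383.  -72.3 -19.2] [19 61 79]
1201 [479.76849801 -93.75004469  45.73801303]
((489.0430603027344, -64.7164077758789), (225.3728485107422, 89.78218078613281), 87.58367919921875) [[ 439.441    -175.41002 ]
 [ 529.1433   -179.19525 ]
 [ 538.64514    45.977203]
 [ 448.9428     49.762436]]
tub? [281.36448598 257.48714953] 856 [488.57012608 -40.7565923   64.01528455] ((491.1915283203125, -39.756568908691406), 33.3851203918457)
```

View pics/c1.png

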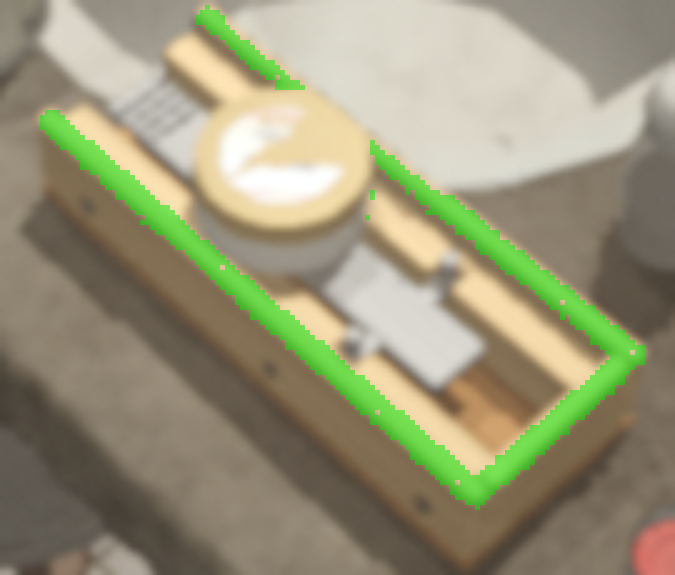

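```bash
python3 - <<'E'
from h import *
P,ok=pts('scene'); th=0.0422
X=np.array([np.cos(th),-np.sin(th)]);Y=np.array([np.sin(th),np.cos(th)]);O=np.array([487.5,-101.7])
def box(n,a,b,c,d,zmin=8):
    q=P[b:d,a:c][ok[b:d,a:c]]; q=q[(q[:,2]>zmin)]; print(n,np.percentile(q,[2,50,98],axis=0).round(0).tolist())
box('can',188,85,228,155);box('bottle',270,10,300,100);box('tin',200,200,232,232,50);box('mill',355,240,370,272,20);box('spice',388,210,408,250,20);box('jar',402,258,432,276,40);box('candle',353,330,372,347,5);box('tap',345,105,365,140)
for y in (122,95,50,11): print(y,(O+Y*y).round(1))
from scipy.spatial.transform import Rotation as Ro
o=ctrl.get_obs();Rm=Ro.from_rotvec(o['orientation']).as_matrix();print(Rm.round(3))
tgt=np.array([*(O+Y*122),120.]);print(Rm.T@(tgt-o['ee_pos'])/200)
E
```

```text
can [[608.0, 309.0, 17.0], [634.0, 329.0, 115.0], [692.0, 392.0, 157.0]]
bottle [[883.0, 322.0, 45.0], [905.0, 353.0, 160.0], [1020.0, 506.0, 256.0]]
tin [[454.0, 107.0, 51.0], [486.0, 138.0, 56.0], [521.0, 176.0, 59.0]]
mill [[585.0, -155.0, 28.0], [593.0, -142.0, 65.0], [607.0, -124.0, 90.0]]
spice [[675.0, -169.0, 27.0], [681.0, -155.0, 76.0], [708.0, -131.0, 103.0]]
jar [[593.0, -256.0, 91.0], [617.0, -233.0, 94.0], [645.0, -211.0, 96.0]]
candle [[473.0, -246.0, 5.0], [492.0, -229.0, 8.0], [510.0, -211.0, 16.0]]
tap [[901.0, 100.0, 16.0], [910.0, 121.0, 63.0], [1015.0, 221.0, 104.0]]
122 [492.6  20.2]
95 [491.5  -6.8]
50 [489.6 -51.7]
11 [488.  -90.7]
[[-0.964  0.267 -0.   ]
 [ 0.267  0.964 -0.001]
 [ 0.    -0.001 -1.   ]]
[-2.34735406 -2.36833191  0.51316757]
```

>>> {"name": "servo_tool", "arguments": {
  "rows": [
    [0,0,-0.04,-0.2,-0.2,0,0],
    [0,0,-0.08,-0.4,-0.4,0,0],
    [0,0,-0.12,-0.6,-0.6,0,0],
    [0,0,-0.151,-0.8,-0.8,0,0],
    [0,0,-0.151,-0.95,-0.95,0,0],
    [0,0,-0.151,-1,-1,0,0],
    [0,0,-0.151,-1,-1,0,0]
  ]
}}

```text
t: 1.02
ee_pos: [306.3, 356.3, 222.8]
orientation: [0.071, 3.141, 0.001]
ft_force: [-0.5, 0.1, 0.3]
width: 21.5
grasp_force: 0.0
```

>>> {"name": "servo_tool", "arguments": {
  "rows": [
    [0,0,0,-0.12,-0.2,0,0],
    [0,0,0,-0.25,-0.4,0,0],
    [0,0,0,-0.37,-0.6,0,0],
    [0,0,0,-0.5,-0.8,0,0],
    [0,0,0,-0.6,-0.95,0,0],
    [0,0,0,-0.6,-0.95,0,0]
  ]
}}

```text
t: 1.78
ee_pos: [418.8, 161.3, 222.7]
orientation: [0.071, 3.14, 0.001]
ft_force: [-1.1, 0.9, -0.1]
width: 0.3
grasp_force: 0.0
```

>>> {"name": "servo_tool", "arguments": {
  "rows": [
    [0,0,0,-0.1,-0.2,0.1,0],
    [0,0,0,-0.2,-0.4,0.2,0],
    [0,0,0,-0.3,-0.55,0.35,0],
    [0,0,0,-0.4,-0.68,0.5,0],
    [0,0,0,-0.4,-0.68,0.63,0],
    [0,0,0,-0.4,-0.68,0.66,0],
    [0,0,0,-0.4,-0.68,0.66,0]
  ]
}}

```text
t: 2.65
ee_pos: [491.6, 23.3, 90.7]
orientation: [-0.065, -3.14, -0.0]
ft_force: [0.3, 0.1, 0.2]
width: 0.3
grasp_force: 0.0
```

```bash
python3 - <<'E'
from h import *
o=ctrl.get_obs(); print(o['t'],o['ee_pos'],o['orientation'],o['width'])
snap('side','s2'); snap('scene','sc2'); snap('wrist','w2')
a=cv2.resize(load('s2')['p'][170:260,260:380],(400,300)); b=cv2.resize(load('sc2')['p'][170:330,210:370],(400,300));
w=cv2.resize(load('w2')['p'],(400,300))
cv2.imwrite('pics/c2.png',np.vstack([np.hstack([a,b]),np.hstack([w,w*0])])[:,:,::-1])
E
```

```text
2.65 [491.63865685  23.2994356   90.69671986] [-6.54760339e-02 -3.14031086e+00 -2.33604624e-04] 0.25806099883345096
```

View pics/c2.png

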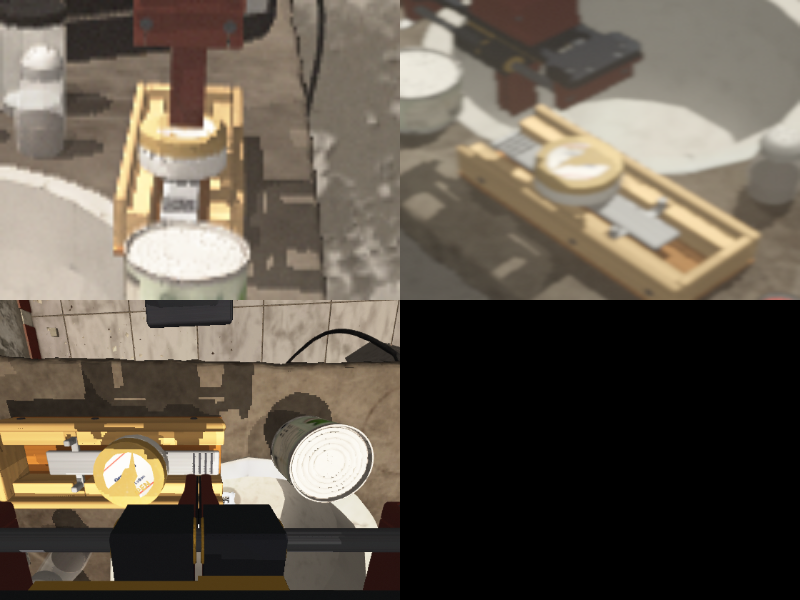

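The finger stands above the ribbed rear of the bar. The wrist crop has the bar end at about (220,462) and the tub at (130,472). Before pressing I'll check how well the finger is centred on the bar, using depth.

```bash
python3 - <<'E'
from h import *
o=ctrl.get_obs(); e=o['ee_pos']
P,ok=pts('s2'); 
m=ok&(abs(P[...,1]-23)<30)&(P[...,2]>85)&(P[...,2]<140)&(abs(P[...,0]-490)<40)
for z in range(85,140,8):
    q=P[m&(abs(P[...,2]-z)<4)]
    if len(q): print('finger side z',z,len(q),q[:,0].min().round(1),q[:,0].max().round(1),q[:,1].min().round(1),q[:,1].max().round(1))
P,ok=pts('sc2')
m=ok&(abs(P[...,1]-23)<40)&(P[...,2]>85)&(P[...,2]<140)&(abs(P[...,0]-490)<40)
for z in range(85,140,8):
    q=P[m&(abs(P[...,2]-z)<4)]
    if len(q): print('finger scene z',z,len(q),q[:,0].min().round(1),q[:,0].max().round(1),q[:,1].min().round(1),q[:,1].max().round(1))
P,ok=pts('w2')
m=ok&(P[...,2]>42)&(P[...,2]<50)&(abs(P[...,0]-488)<55)&(P[...,1]<55)&(P[...,1]>-100)
for y in range(-90,50,20):
    q=P[m&(abs(P[...,1]-y)<4)]
    if len(q)>5: print('wrist rack top y',y,q[:,0].min().round(1),q[:,0].max().round(1))
m=ok&(P[...,2]>61)&(P[...,2]<67)&(abs(P[...,0]-488)<50)&(P[...,1]<0)&(P[...,1]>-90)
q=P[m]; print('lid',len(q),cv2.minEnclosingCircle(q[:,:2].astype(np.float32)),q[:,2].mean())
m=ok&(P[...,2]>27)&(P[...,2]<33)&(abs(P[...,0]-488)<18)&(P[...,1]<55)&(P[...,1]>-3)
q=P[m]; print('bar',len(q),np.percentile(q,[1,50,99],axis=0).round(1))
E
```

```text
finger side z 93 24 481.3 501.5 28.1 34.3
finger side z 101 32 481.7 501.8 29.2 37.0
finger side z 109 37 482.1 502.1 29.6 35.5
finger side z 117 31 482.4 502.3 30.8 35.8
finger side z 125 35 480.5 502.6 30.3 36.4
finger side z 133 38 480.9 502.9 31.8 37.2
finger scene z 93 19 479.6 500.3 14.0 31.4
finger scene z 101 49 478.9 503.4 13.9 33.1
finger scene z 109 50 478.8 502.4 13.4 33.3
finger scene z 117 48 478.4 501.7 12.8 33.0
finger scene z 125 48 478.4 501.8 12.2 32.9
finger scene z 133 46 479.0 496.3 11.8 35.5
wrist rack top y -90 444.4 532.0
wrist rack top y -70 445.2 532.7
wrist rack top y -50 446.1 532.9
wrist rack top y -30 446.8 529.0
wrist rack top y -10 447.6 530.7
wrist rack top y 10 448.5 456.5
wrist rack top y 30 449.2 457.1
lid 7226 ((491.412109375, -38.877750396728516), 32.238338470458984) 63.59060914158479
bar 2210 [[473.1  -2.6  27.8]
 [491.5  20.6  31.1]
 [505.   43.9  32.9]]
```

>>> {"name": "servo_tool", "arguments": {
  "rows": [
    [0,0,0,-0.005,0,0.12,0],
    [0,0,0,-0.005,0,0.22,0],
    [0,0,0,-0.005,0,0.27,0],
    [0,0,0,-0.005,0,0.29,0],
    [0,0,0,-0.005,0,0.31,0],
    [0,0,0,-0.005,0,0.33,0],
    [0,0,0,-0.005,0,0.34,0],
    [0,0,0,-0.005,0,0.34,0]
  ]
}}

```text
t: 3.8
ee_pos: [493.1, 22.0, 22.9]
orientation: [0.068, 3.14, 0.0]
ft_force: [-0.8, 0.3, 5.3]
width: 0.4
grasp_force: 2.4
```

>>> {"name": "servo_tool", "arguments": {
  "rows": [
    [0,0,0,0,0,0.012,0],
    [0,0,0,0,0,0.024,0],
    [0,0,0,0,0,0.034,0],
    [0,0,0,0,0,0.034,0]
  ]
}}

```text
t: 4.3
ee_pos: [493.1, 22.0, 16.1]
orientation: [0.068, 3.14, 0.0]
ft_force: [-0.6, 2.0, 4.8]
width: 0.4
grasp_force: 3.1
```

>>> {"name": "servo_tool", "arguments": {
  "rows": [
    [0,0,0,0,0,0.004,0],
    [0,0,0,0,0,0.004,0]
  ]
}}

```text
t: 4.55
ee_pos: [493.1, 22.0, 15.4]
orientation: [0.068, 3.14, 0.0]
ft_force: [-1.0, 0.9, 6.0]
width: 0.1
grasp_force: 3.2
```

```bash
python3 - <<'E'
from h import *
o=ctrl.get_obs(); print(o['t'],o['ee_pos'],o['ft_force'])
snap('scene','sc3')
for f in('scene','sc3'):
    P,ok=pts(f); m=ok&(np.abs(P[...,0]-486)<10)&(P[...,1]<-80)&(P[...,1]>-125)&(P[...,2]>5)&(P[...,2]<40)
    print(f,m.sum(),np.median(P[m][:,2]))
b=cv2.resize(load('sc3')['p'][200:330,210:370],(640,520),interpolation=cv2.INTER_CUBIC);cv2.imwrite('pics/c3.png',b[:,:,::-1])
E
```

```text
4.55 [493.12651288  21.98518779  15.43245563] [-1.03597023  0.88543338  6.01914666]
scene 285 31.864312012642248
sc3 230 16.216708429223168
```

View pics/c3.png

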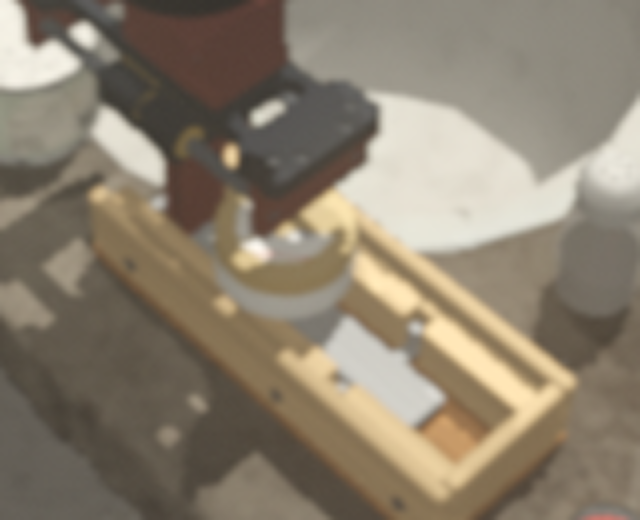

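The bar is down about 15.6 mm and both prongs, at about (412,335) and (342,378) in the crop, are below the ledge tops. Now the push.

>>> {"name": "servo_tool", "arguments": {
  "rows": [
    [0,0,0,0,-0.04,0,0],
    [0,0,0,0,-0.08,0,0],
    [0,0,0,0,-0.11,0,0],
    [0,0,0,0,-0.14,0,0],
    [0,0,0,0,-0.18,0,0],
    [0,0,0,0,-0.22,0,0],
    [0,0,0,0,-0.26,0,0],
    [0,0,0,0,-0.3,0,0],
    [0,0,0,0,-0.34,0,0],
    [0,0,0,0,-0.38,0,0]
  ]
}}

```text
t: 5.85
ee_pos: [490.1, -53.9, 15.5]
orientation: [0.068, 3.14, 0.001]
ft_force: [0.8, 6.0, 5.7]
width: 0.9
grasp_force: 3.7
```

>>> {"name": "servo_tool", "arguments": {
  "rows": [
    [0,0,0,0,-0.03,0,0],
    [0,0,0,0,-0.06,0,0],
    [0,0,0,0,-0.09,0,0],
    [0,0,0,0,-0.12,0,0],
    [0,0,0,0,-0.14,0,0],
    [0,0,0,0,-0.16,0,0],
    [0,0,0,0,-0.16,0,0]
  ]
}}

```text
t: 6.72
ee_pos: [488.6, -86.0, 15.5]
orientation: [0.068, 3.14, 0.0]
ft_force: [0.1, 2.1, 6.5]
width: 0.5
grasp_force: 3.3
```

```bash
cat > chk.py <<'E'
from h import *; import sys
f=sys.argv[1]; o=ctrl.get_obs(); print(o['t'],o['ee_pos'],o['ft_force'])
for n in ('scene','wrist'):
    snap(n,f+n); P,ok=pts(f+n); m=ok&(P[...,2]>60)&(P[...,2]<67)&(abs(P[...,0]-488)<45)&(P[...,1]<-96)&(P[...,1]>-180)
    q=P[m]; print(n,m.sum(),q[:,:2].min(0),q[:,:2].max(0),q[:,2].mean(), cv2.minEnclosingCircle(q[:,:2].astype(np.float32)))
E
python3 chk.py a
```

```text
6.725 [488.57059069 -86.0407106   15.50679688] [0.07466546 2.05857728 6.53540545]
scene 475 [ 454.7891536  -161.94533178] [509.09271796 -96.1496335 ] 64.04546675293957 ((486.2586975097656, -128.57623291015625), 33.91078567504883)
wrist 7897 [ 455.92783325 -162.31584491] [518.58710274 -96.36087896] 63.43156115040198 ((488.02044677734375, -128.40650939941406), 34.08017349243164)
```

>>> {"name": "servo_tool", "arguments": {
  "rows": [
    [0,0,0,0,-0.012,0,0],
    [0,0,0,0,-0.024,0,0],
    [0,0,0,0,-0.032,0,0],
    [0,0,0,0,-0.036,0,0],
    [0,0,0,0,-0.036,0,0]
  ]
}}

```text
t: 7.45
ee_pos: [488.2, -92.6, 15.5]
orientation: [0.068, 3.14, 0.001]
ft_force: [0.7, 5.2, 6.9]
width: 0.6
grasp_force: 5.3
```

>>> {"name": "servo_tool", "arguments": {
  "rows": [
    [0,0,0,0,-0.004,0,0],
    [0,0,0,0,-0.008,0,0],
    [0,0,0,0,-0.008,0,0]
  ]
}}

```text
t: 7.82
ee_pos: [488.1, -93.1, 15.7]
orientation: [0.069, 3.14, 0.003]
ft_force: [2.4, 16.4, 11.0]
width: 0.7
grasp_force: 10.4
```

```bash
python3 chk.py b
```

```text
7.825 [488.11913213 -93.05758092  15.65693741] [ 2.35506313 16.44880925 10.98581994]
scene 485 [ 455.07228763 -168.62718943] [507.71972014 -97.98065424] 64.0932152144148 ((484.0164794921875, -133.30392456054688), 36.329856872558594)
wrist 7765 [ 455.7939072  -168.84085375] [518.68739938 -96.19990724] 63.47002650235855 ((488.2962646484375, -131.57183837890625), 37.34082794189453)
```

Blocked at 16 N with the tub's front at the stop. I'll ease the finger off, then lift straight up.

>>> {"name": "servo_tool", "arguments": {
  "rows": [
    [0,0,0,0,0.01,0,0],
    [0,0,0,0,0.03,0,0],
    [0,0,0,0,0.04,0,0],
    [0,0,0,0,0.04,-0.03,0],
    [0,0,0,0,0.04,-0.06,0],
    [0,0,0,0,0.04,-0.1,0],
    [0,0,0,0,0.04,-0.2,0],
    [0,0,0,0,0.04,-0.4,0],
    [0,0,0,0,0.04,-0.6,0],
    [0,0,0,0,0.04,-0.7,0]
  ]
}}

```text
t: 9.18
ee_pos: [488.1, -86.7, 157.0]
orientation: [0.068, 3.139, -0.0]
ft_force: [-0.2, 0.4, -0.6]
width: 0.4
grasp_force: 0.0
```

>>> {"name": "servo_tool", "arguments": {
  "rows": [
    [0,0,0,0,0.2,-0.1,0],
    [0,0,0,0,0.4,-0.2,0],
    [0,0,0,0,0.6,-0.2,0],
    [0,0,0,0,0.8,-0.2,0],
    [0,0,0,0,0.8,-0.2,0]
  ]
}}

```text
t: 9.8
ee_pos: [494.3, 75.0, 195.0]
orientation: [-0.063, -3.14, -0.0]
ft_force: [0.2, -0.6, -0.2]
width: 0.3
grasp_force: 0.0
```

```bash
python3 chk.py c; python3 - <<'E'
from h import *
b=cv2.resize(load('cscene')['p'][195:345,200:380],(720,600),interpolation=cv2.INTER_CUBIC);cv2.imwrite('pics/c4.png',b[:,:,::-1])
P,ok=pts('cscene'); m=ok&(np.abs(P[...,0]-489)<8)&(P[...,1]<0)&(P[...,1]>-60)&(P[...,2]>5)&(P[...,2]<40); print('bar z',m.sum(),np.median(P[m][:,2]))
E
```

```text
9.8 [494.2600204   75.03133627 194.98800846] [ 0.16954267 -0.59195667 -0.1849908 ]
scene 940 [ 455.01211948 -168.76458779] [ 519.71779449 -104.80683715] 64.26866721949222 ((487.2241516113281, -136.63092041015625), 32.62035369873047)
wrist 3541 [ 456.43814076 -168.13009332] [ 519.94776338 -104.24597542] 63.57737361535301 ((488.2626647949219, -136.72865295410156), 32.6087646484375)
bar z 275 31.766918282938857
```

View pics/c4.png

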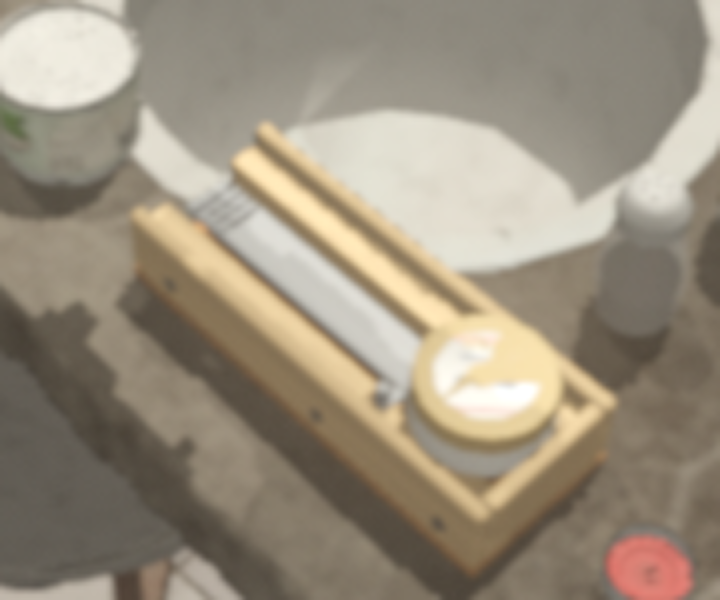

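The tub sits home at rack y ≈ -35, at about (487,380) in the crop. The bar is back up (z ≈ 31.8), with a prong visible behind the tub at about (392,388). The tin, shaker and candle stand where they were.

```bash
python3 -c "
from workcell import ctrl
print(ctrl.close_job())"
```

```text
the job is handed in; nothing more can be done
None
```

The tub is home against the end stop and the bar has sprung back up with the prongs behind it; no bystander was touched, and the job was handed in at about 10 s of the 32 s allowed.

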